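# Set the big adjustable spanner to its red line

## Robot

A 6-joint arm with a two-finger parallel gripper is mounted at the origin on the work surface. World frame = base frame: x ahead of the robot, y to its left, z up, the work surface at z = 0. Lengths are in m, angles in rad, forces in N, time in s.
With the tool pointing down it reaches from about 0.375 to 0.9 m from the base axis. Payload 3.1 kg.
Tool frame: the origin (TCP) lies midway between the tips of the shut fingers; the grasp point (between the pads) lies grip_point_offset behind it (grip_point_offset is the distance from the TCP to the grasp point, in m); y points along the fingers, z is the direction in which the jaws open and shut, and the axes are right-handed (so a half turn about y gives the same grasp; the last joint's range is limited). The gripper opens to 87 mm and grips with 3 to 60 N. Pads are 19 mm wide; open, the fingers measure 117 mm over their backs; the gripper's body (75 mm by 190 mm) begins 51 mm behind the grasp point.
Start: joints at [1.081, 0.527, 1.433, -0, 1.181, -0.178], TCP at [0.192, 0.595, 0.199] pointing down, gripper open.
Joint ranges: [-3.08, 3.08], [-0.75, 2.2], [0.22, 2.44], [-1.43, 4.57], [0, 2.65], [-2.85, 2.85]. Speed limits (rad/s): [2.79, 2.79, 3.14, 3.14, 3.14, 3.14].

## Interface

Orientations are given as a unit quaternion [x, y, z, w].
In Python, from rig import * gives the robot as it stands.
- The arm moves only by the tool jog_arm, never from a script. Its argument "increments" is a list that holds one entry, the list of rows, each a list of 7 numbers: the turn, a rotation vector about the world's x, y, z in degrees, then the shift along the world's x, y, z in m, then the closure, from -1 (fully open) to 1 (shut), so that 0 is half open. In form: [[[rx, ry, rz, x, y, z, jaw], ...]]. A call has 1 to 8 rows; each row is the pose to reach, as a shift and turn from the pose measured when the call began; what a row does not reach only later rows make up. A row lasts 1/10 s, in which the tool goes at most 50 mm and 8.59 degrees, less where a joint would pass 70% of its speed; a pose out of reach is approached as far as the arm can. A call with a gripper value outside its range is refused whole. The fingers move at their own pace and stop on an object; "squeeze" is the grip in N (left out, the last holds). Time passes only in rows, so rows that repeat a pose let the fingers close. It gives the time, the measured TCP pose, the force and the opening at its end, in the units of the state.
- get_obs(): the state, without advancing time (a new reading comes with each control period).
- camera(name): name is "side" or "top"; returns the picture (420x560x3 uint8, red, green, blue); there is no depth.
- camera_info(name): a dict with "K" (3x3 intrinsics, pixels), "R" (3x3) and "t" (3): a world point X has camera coordinates R X + t. Camera axes: x right, y down, z forward; pixel columns grow to the right and rows downward; lengths in m; the calibration is good to about 2 mm. A picture is of the moment at which its call begins. camera_info takes no time and is no camera call.
- hand_in(): hands the job in, once; it reports no verdict.
The state is a dict: "time": time; "q": joint angles; "joint_velocities": joint speeds; "joint_torque": joint torques, N m; "position": TCP position; "tool_rot": TCP orientation; "ft_force": force on the tool from outside, world axes, zero at the start; "moment": the same for the moment, N m; "grip_width": finger opening in m.
Only numpy, scipy, OpenCV 4.12 (cv2) and the standard library are available. Lean on these libraries where they do the work, as an engineer would, in place of code of your own. Each camera call takes 0.05 s, during which the arm holds its last target.

## Task

The big adjustable spanner is held by its handle in the blue vice, with its jaws set too wide for the pinion nut. Press a fingertip on top of the knurled adjuster wheel in its head and roll it, stroke after stroke, until the moving jaw's gripping face has closed to the red painted line on the head. Work only the knurl: do not push on the jaw itself, and leave the loose parts and tools on the bench where they lie; finish with the hand clear.

Things in the scene. Friction and masses are not known exactly. Their poses are not given: they have to be found in the camera images.
- spanner: Head of a 450 mm chrome adjustable spanner, fixed level, its handle gripped in a vice. Origin: centre of the knurled wheel, 145 mm above the bench. x: the knurl's axle and the way the jaw opens (+x); +y: across the knurl to the handle; z up. Head 22 mm thick (top face z = +11 mm), x -66 to +44, y -83 (jaw tips) to +54 mm (neck). Fixed gripping face at x = -28 mm. Free space above.
- knurl_top (a point): Topmost point of the knurl, mid-way along it (axes as spanner). A flat fingertip laid level on it touches the knurl only: it stands 4 mm proud of the head's top face. Rolling the top towards the handle (+y of the spanner) closes the jaw, the other way opens it: 0.085 mm of jaw travel per mm of fingertip travel without slip (8 mm a turn).
- knurl: Knurled adjuster wheel: dark ribbed steel roller, 30 mm diameter, 28 mm long, in a window of the head (x +-17, y +-16.5 mm of the spanner). Origin at its centre, x its axle; it only turns about x, positive opens the jaw. Stiff, about 1.5 N along the rim, and it stays where left; a press of 5 to 15 N gives grip enough.
- jaw: Moving jaw, bright steel, 22 mm thick, slides along the spanner's x. Origin: on its gripping face (looking to -x, at the fixed jaw), at the floor of the mouth (y = -36 mm in the spanner's frame), half-way through its thickness. It extends 34 mm to +x and 47 mm to -y from there. At the start the gap between the gripping faces is 48 to 54 mm.
- red_line (a point): Red painted line (2 mm wide, 17 mm long, along the spanner's y) on the head's top face; the point is its end at the edge of the mouth: x = +15, y = -36, z = +11 mm in the spanner's frame. With the jaw's gripping face level with it along x, the gap is 43 mm.
- vice: Blue bench vice, 360 mm long, 160 mm high, fixed. Origin on the bench straight below the knurl; the spanner's handle (up to 41 mm wide and 17 mm thick) runs along its +y, 16 mm to -x of the origin, ending at y = 350 mm. Vice jaws at y 140 to 250 mm, tops 158 mm above the bench. Screw and bar at its +x end.
- pinion_nut: Loose bystander: hexagon nut, 41 mm across flats, 22 mm high; origin at the centre of its underside.
- gear: Loose bystander: steel gear 93 mm across, 24 mm high, with a hole; origin at the centre of its underside.
- bearing: Loose bystander: roller bearing 72 mm across, 20 mm high; origin at the centre of its underside.
- synchro_ring: Loose bystander: brass ring 81 mm across, 11 mm high; origin at the centre of its underside.
- spray_can: Loose bystander: red and white spray can 65 mm across, 205 mm high; origin at the centre of its underside.
- threadlock: Loose bystander: flat red bottle 36 x 22 mm, 84 mm high; origin at the centre of its underside.
- screwdriver: Loose bystander: yellow screwdriver 200 mm long lying along its x; origin under its middle.
- ring_spanner: Loose bystander: flat steel spanner 200 mm long lying along its x; origin under its middle.

How it is judged:
On the way:
1. a fingertip presses on the knurl (contact force between the fingers and knurl above 0.5 N), for 0.1 s.
At the end, for the whole second after the job is handed in: The moving jaw's gripping face is within 2 mm of the middle of the red line (gap 41 to 45 mm) and at rest (x of jaw in the frame of spanner between 0.013 and 0.017 m and linear speed of jaw below 0.002 m/s); the robot touches nothing.
It fails at once if the jaw is pushed directly (over 8 N) instead of being driven by the knurl (contact force between any of the fingers, the arm and jaw above 8 N).
It fails at once if a loose part or tool is moved by more than 20 mm (distance of any of pinion_nut, gear, bearing, synchro_ring, spray_can, threadlock, screwdriver, ring_spanner from where it was at the start of the episode above 0.02 m).
It also fails if it takes over 58 s, if anything falls off the work surface, if the arm or the gripper's body presses on something with over 40 N, if the wrist force passes 120 N, or if a joint passes its speed limit or range.

## Working session

There is one attempt and no reset: what is moved stays moved. The work goes in short steps, Python scripts to look and compute and a tool call to move; the robot and the scene stay as the last step left them, time stands still between calls to the robot, and variables do not carry over. Pictures are saved under pics/ and viewed, and the job is handed in when it is done.

Besides the shell and the picture viewer there is one more tool, called as a command line: name --argument value ..., lists and objects as JSON in quotes. jog_arm: Moves the arm, as the interface text tells. Its arguments: {"type":"object","properties":{"increments":{"type":"array","items":{"type":"array","items":{"type":"array","items":{"type":"number"}}}},"squeeze":{"type":"number"}},"required":["increments"]}

```bash
mkdir -p pics; python3 - <<'E'
from rig import *
import cv2
for n in("top","side"):
    im=camera(n); cv2.imwrite(f"pics/{n}0.png",im[:,:,::-1])
    c=camera_info(n); print(n,c["K"],c["R"],c["t"])
print(get_obs())
E
```

```text
top [[453.45496337   0.         276.00792929]
 [  0.         453.45496337 208.09358865]
 [  0.           0.           1.        ]] [[ 0.0021786  -0.99997892  0.00611737]
 [-0.97312673 -0.00352861 -0.23024316]
 [ 0.23025989 -0.00545137 -0.9731139 ]] [-0.03415296  0.54446869  1.16733158]
side [[399.78988437   0.         284.1939479 ]
 [  0.         399.78988437 212.07522622]
 [  0.           0.           1.        ]] [[ 0.91679859 -0.39927175 -0.00790035]
 [-0.28473761 -0.63968099 -0.71395569]
 [ 0.28000863  0.6568031  -0.70014631]] [-0.50063254  0.24107232  1.02738059]
{'time': 0.1, 'q': array([ 1.08049774e+00,  5.28363012e-01,  1.43375805e+00,  5.62949251e-06,
        1.18139462e+00, -1.78516731e-01]), 'joint_velocities': array([-0.00153732, -0.00193869, -0.00351526, -0.00096554,  0.00046813,
        0.00114277]), 'joint_torque': array([ 6.77353328e-04, -4.40987206e+01, -1.77149981e+01,  6.35315641e-02,
        5.33780828e-02, -4.22223263e-05]), 'position': array([0.19137095, 0.59425363, 0.19838091]), 'tool_rot': array([ 0.69917331, -0.11001119,  0.10956141, -0.69789005]), 'ft_force': array([0.35939981, 0.50351774, 1.26936551]), 'moment': array([-0.02388996,  0.00354378,  0.03685489]), 'grip_width': 0.08707254924135557}
```

View pics/top0.png

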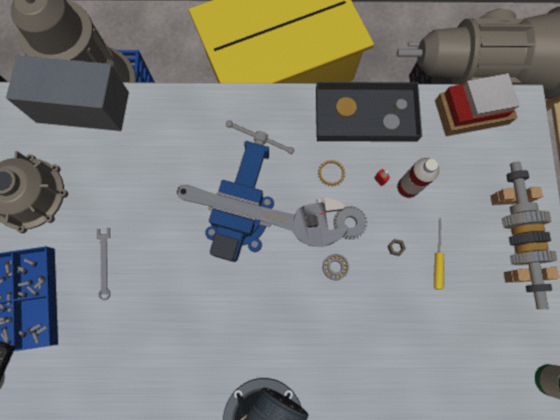

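View pics/side0.png

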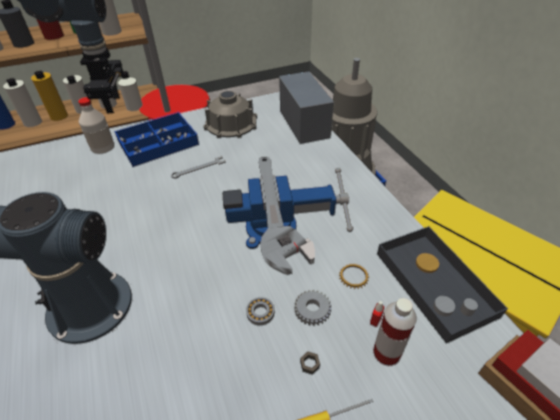

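The spanner head is near (318,225) in the top view and (285,245) in the side view. The arm is off to the left. I'll zoom in on the head.

```bash
python3 - <<'E'
import cv2
a=cv2.imread("pics/top0.png")[150:290,170:390]; cv2.imwrite("pics/topz.png",cv2.resize(a[30:110,100:210],None,fx=7,fy=7,interpolation=cv2.INTER_CUBIC))
b=cv2.imread("pics/side0.png")[205:285,230:340]; cv2.imwrite("pics/sidez.png",cv2.resize(b,None,fx=7,fy=7,interpolation=cv2.INTER_CUBIC))
E
```

```text
(no output)
```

View pics/topz.png

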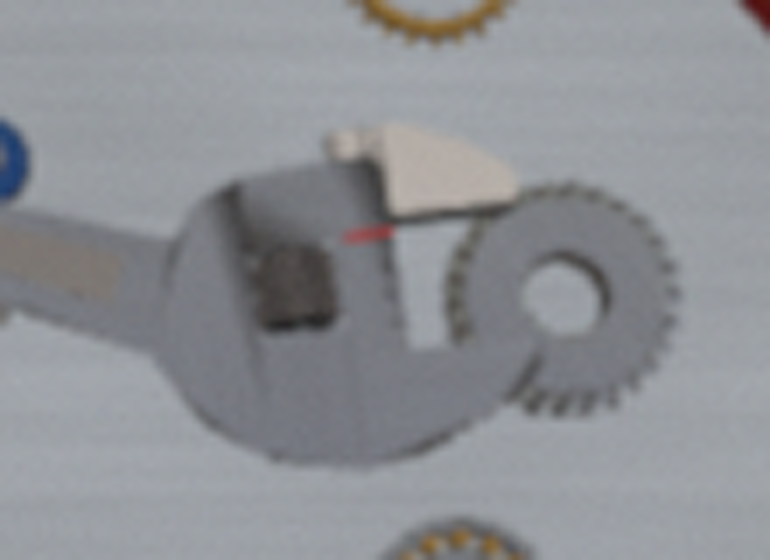

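View pics/sidez.png

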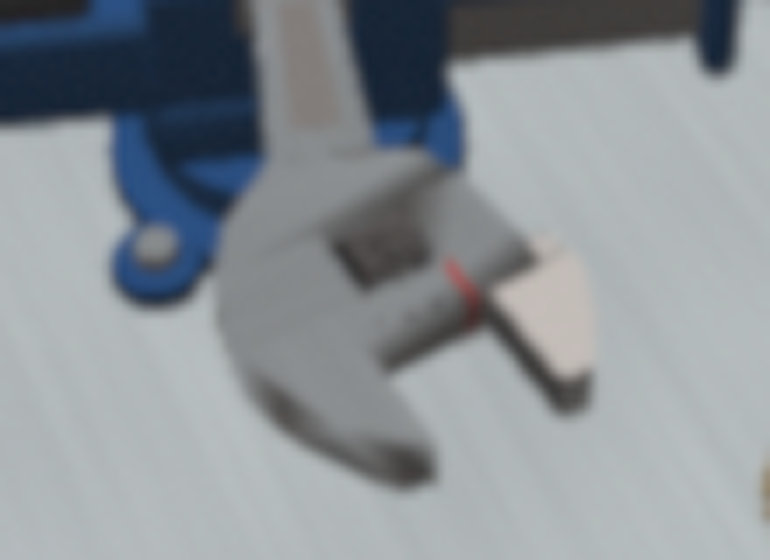

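```bash
cat > h.py <<'E'
from rig import *
import numpy as np, cv2
C={n:camera_info(n) for n in("top","side")}
def ray(n,u,v):
    c=C[n]; d=c["R"].T@np.linalg.solve(c["K"],[u,v,1.]); return -c["R"].T@c["t"], d
def plane(n,uv,z):
    o,d=ray(n,*uv); return o+d*(z-o[2])/d[2]
def tri(a,b):
    o1,d1=ray("top",*a); o2,d2=ray("side",*b)
    s=np.linalg.lstsq(np.c_[d1,-d2],o2-o1,rcond=None)[0]
    p,q=o1+s[0]*d1,o2+s[1]*d2; return (p+q)/2,np.linalg.norm(p-q)
def proj(n,X):
    c=C[n]; p=c["K"]@(c["R"]@X+c["t"]); return p[:2]/p[2]
def redmask(im,box):
    u0,v0,u1,v1=box; s=im[v0:v1,u0:u1].astype(int)
    m=(s[...,0]-np.maximum(s[...,1],s[...,2]))>25
    w=(s[...,0]-np.maximum(s[...,1],s[...,2]))*m
    v,u=np.nonzero(m); return np.c_[u+u0,v+v0],w[m]
E
python3 - <<'E'
from h import *
T=cv2.imread("pics/top0.png")[...,::-1]; S=cv2.imread("pics/side0.png")[...,::-1]
for n,im,box in(("top",T,(310,205,335,222)),("side",S,(285,235,305,260))):
    p,w=redmask(im,box); c=(p*w[:,None]).sum(0)/w.sum()
    print(n,c,p.min(0),p.max(0),plane(n,c,.156))
    g=im.sum(2)/3; 
T_=T.astype(int).sum(2)/3
print(T_[210:232,300:322].astype(int))
# red ends on plane .156
p,w=redmask(T,(310,205,335,222)); q=np.array([plane("top",a,.156) for a in p]); 
mu=np.average(q,axis=0,weights=w); _,_,V=np.linalg.svd((q-mu)*w[:,None]**.5); print("dir",V[0],np.ptp((q-mu)@V[0]))
# handle hole
h=T[180:205,175:200].sum(2); print(plane("top",(183,192),.153))
print(plane("side",(265,160),.153))
E
```

```text
top [322.26745914 212.97325409] [319 212] [325 214] [ 0.51059143 -0.14776501  0.156     ]
side [295.560477   244.84327087] [294 242] [297 248] [ 0.51246954 -0.1488658   0.156     ]
[[107  92  81  72  78  92  98 100 103 108 113 115 116 120 121 122 123 122
  122 123 119 107]
 [109  96  85  71  75  84  90  92  94 100 103 107 110 115 118 116 121 121
  122 123 119 110]
 [113 102  88  78  72  76  85  87  91  95  97 100 104 110 112 116 117 120
  120 120 119 111]
 [118 104  93  82  71  70  74  79  82  85  92  93  98 102 107 110 115 119
  119 112 110 104]
 [121 111  95  84  71  67  70  75  76  80  80  85  87  92  94 103 120 126
  120 114 112 112]
 [123 110  98  87  70  63  68  74  72  69  68  75  75  70  75  86 109 120
  120 121 121 122]
 [125 115 102  92  81  78  77  72  63  71  74  75  74  65  65  71  81 104
  120 122 125 121]
 [125 117 105  93  84  89  91  72  64  73  71  79  75  64  65  65  78 100
  114 121 124 125]
 [127 122 108  97  85  83  81  69  67  70  72  75  73  68  66  64  74  93
  114 121 124 124]
 [125 121 113 101  89  75  67  64  65  70  74  75  74  72  65  65  68  91
  115 12
[... 572 characters left out ...]
23 124 125 121 113 102  92  74  54  43  40  42  58  65  57  52  65  93
  122 129 124 124]
 [124 125 124 123 117 105 103 100  84  80  86  88 100 106  99  97 104 117
  125 122 120 122]
 [123 124 124 122 119 107 108 119 120 116 121 121 121 122 121 119 121 123
  122 119 119 125]
 [123 124 121 124 120 111 106 114 123 122 123 123 120 123 119 121 122 121
  121 118 119 124]
 [123 124 124 123 122 116 107 113 119 123 121 120 121 121 121 121 120 123
  122 119 120 122]
 [122 122 125 124 124 115 109 113 122 122 121 120 120 120 120 122 122 124
  122 119 120 123]]
dir [-2.16358753e-01  9.76313930e-01 -3.04212317e-28] 0.015884113027494384
[0.56441033 0.20333859 0.153     ]
[0.57050369 0.1986378  0.153     ]
```

```bash
python3 - <<'E'
import cv2
a=cv2.imread("pics/top0.png")[170:260,170:310]; cv2.imwrite("pics/h1.png",cv2.resize(a,None,fx=5.5,fy=5.5,interpolation=cv2.INTER_CUBIC))
E
```

```text
(no output)
```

View pics/h1.png

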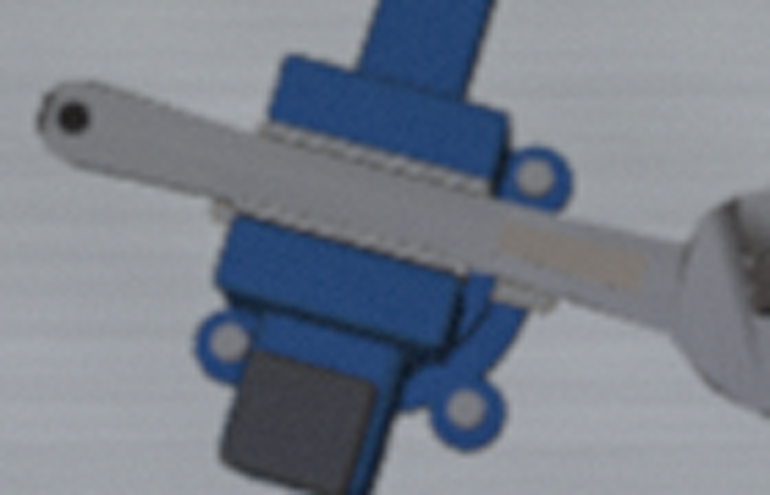

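```bash
cat >> h.py <<'E'
def edge_rows(im,cols,r0,r1,ch=None):
    g=cv2.GaussianBlur(im.astype(np.float32).sum(2)/3,(0,0),.7); out=[]
    for c in cols:
        d=np.diff(g[r0:r1,c]); k=int(np.argmin(d))   # bright->dark downward
        if 0<k<len(d)-1:
            a,b,e=d[k-1],d[k],d[k+1]; k=k+.5*(a-e)/(a-2*b+e)
        out.append((c,r0+k+.5))
    return np.array(out)
E
python3 - <<'E'
from h import *
T=cv2.imread("pics/top0.png")[...,::-1]
e=edge_rows(T,range(327,343),200,216); print(e.T.round(1))
q=np.array([plane("top",a,.156) for a in e])[:,:2]
pf=np.polyfit(q[1:-2,1],q[1:-2,0],1); print("jaw face x=",pf,"theta",-pf[0], "res",(q[:,0]-np.polyval(pf,q[:,1]))*1e3)
# mouth floor: horizontal gradient, dark side face then bench
g=cv2.GaussianBlur(T.astype(np.float32).sum(2)/3,(0,0),.7)
for r in range(212,232,2): print(r,g[r,318:336].astype(int))
print("knurl top",plane("top",(312,220),.16), plane("side",(284.3,238.5),.16))
E
```

```text
[[327.  328.  329.  330.  331.  332.  333.  334.  335.  336.  337.  338.
  339.  340.  341.  342. ]
 [209.8 209.7 209.5 209.4 209.3 209.2 209.1 209.1 209.  208.9 208.7 208.6
  208.5 208.4 208.3 208.1]]
jaw face x= [-0.10139081  0.50284897] theta 0.10139080707817627 res [-0.25121893 -0.12995784  0.03792565  0.13338593  0.12620256  0.11929249
  0.02612628 -0.12760692 -0.30046535 -0.17648411  0.10843418  0.07471845
  0.03735459  0.07107408  0.13368292  0.29664473]
212 [120 119 116 109 101  93  87  91 107 122 128 130 134 138 144 149 150 147]
214 [119 116 114 111 107 100  93 102 132 156 161 162 162 162 162 159 152 136]
216 [116 121 123 122 118 111 102 104 130 155 162 163 162 162 160 151 131 107]
218 [111 120 123 123 121 116 105 101 119 145 158 161 162 162 157 140 117 106]
220 [108 120 123 122 122 120 115 111 118 140 156 160 160 160 150 126 101  95]
222 [101 117 122 123 122 121 116 111 115 136 153 159 160 159 150 125 101  98]
224 [ 97 115 122 124 123 122 121 119 119 131 149 158 160 159 149 124 101 100]
226 [115 124 124 123 123 122 121 118 115 124 143 157 160 161 156 138 111  96]
228 [121 120 120 123 123 122 122 122 122 127 141 154 157 157 153 139 117 104]
230 [121 120 120 122 123 123 124 124 123 124 128 132 132 131 130 128 126 124]
knurl top [ 0.49171956 -0.12144125  0.16      ] [ 0.4944297 -0.1223787  0.16     ]
```

```bash
python3 - <<'E'
from h import *
T=cv2.imread("pics/top0.png")[...,::-1]
g=cv2.GaussianBlur(T.astype(np.float32).sum(2)/3,(0,0),.5)
def cross(rows,c0,c1,lev):
    o=[]
    for r in rows:
        for c in range(c0,c1):
            if g[r,c]<lev<=g[r,c+1]: o.append((c+(lev-g[r,c])/(g[r,c+1]-g[r,c]),r));break
    return np.array(o)
for nm,rows,c0,lev,z in(("floor",range(214,229),322,140,.134),("knurl -y edge",range(216,225),312,95,.152)):
    e=cross(rows,c0,334,lev); q=np.array([plane("top",a,z) for a in e])[:,:2]
    pf=np.polyfit(q[:,0],q[:,1],1); print(nm,"theta",pf,(1e3*(q[:,1]-np.polyval(pf,q[:,0]))).round(1))
Rr=np.array([.5115,-.1483])
for th in(.1,.13,.16,.2):
    R=np.array([[np.cos(th),-np.sin(th)],[np.sin(th),np.cos(th)]])
    o=Rr-R@[.015,-.0275]; print(th,o)
    P=lambda x,y,z:(np.r_[o+R@[x,y],.145+z])
    for nm,X in(("kc",P(0,0,.015)),("k++",P(.014,.0,.015)),("k-+",P(-.014,0,.015)),("fixfloor",P(-.028,-.036,.011)),("fixfloorlow",P(-.028,-.036,-.011)),("redend",P(.015,-.036,.011)),("redin",P(.015,-.019,.011)),("w",P(-.017,-.0165,.011)),("tip",P(-.04,-.083,.011))):
        print(nm,[((proj("top",X)-[270,180])*7).round(0), ((proj("side",X)-[230,205])*7).round(0)])
E
```

```text
floor theta [ 0.09961752 -0.21119923] [-0.2  0.2  0.3  0.1 -0.2 -0.2 -0.  -0.   0.1  0.1 -0.1 -0.3 -0.4  0.3
  0.3]
knurl -y edge theta [ 0.14991981 -0.20938336] [ 0.3  0.  -0.3 -0.1  0.1 -0.2 -0.1  0.1  0.2]
0.1 [ 0.49382952 -0.12243489]
kc [array([297., 274.]), array([379., 235.])]
k++ [array([292., 236.]), array([414., 220.])]
k-+ [array([301., 313.]), array([343., 250.])]
fixfloor [array([406., 344.]), array([358., 343.])]
fixfloorlow [array([399., 355.]), array([359., 384.])]
redend [array([391., 226.]), array([468., 295.])]
redin [array([344., 231.]), array([443., 262.])]
w [array([347., 319.]), array([359., 293.])]
tip [array([542., 365.]), array([396., 455.])]
0.13 [ 0.49306163 -0.12297656]
kc [array([298., 276.]), array([377., 237.])]
k++ [array([293., 238.]), array([412., 221.])]
k-+ [array([304., 315.]), array([342., 253.])]
fixfloor [array([409., 343.]), array([361., 345.])]
fixfloorlow [array([402., 354.]), array([362., 386.])]
redend [array([391., 225.]), array([469., 295.])]
redin [array([344., 231.]), array([443., 263.])]
w [array([350., 319.]), array([359., 295.])]
t
[... 282 characters left out ...]
array([405., 353.]), array([364., 389.])]
redend [array([391., 225.]), array([469., 294.])]
redin [array([344., 232.]), array([442., 263.])]
w [array([353., 320.]), array([360., 297.])]
tip [array([549., 354.]), array([410., 457.])]
0.2 [ 0.49133559 -0.12432821]
kc [array([302., 281.]), array([374., 241.])]
k++ [array([294., 243.]), array([407., 224.])]
k-+ [array([311., 319.]), array([341., 259.])]
fixfloor [array([417., 340.]), array([367., 350.])]
fixfloorlow [array([410., 351.]), array([368., 391.])]
redend [array([391., 224.]), array([470., 294.])]
redin [array([344., 233.]), array([441., 263.])]
w [array([357., 321.]), array([361., 300.])]
tip [array([554., 347.]), array([420., 459.])]
```

```bash
python3 - <<'E'
from h import *
from scipy.spatial.transform import Rotation as R
o=get_obs(); M=R.from_quat(o["tool_rot"]).as_matrix(); print(M.round(3))
th=.11; Y=np.array([-np.sin(th),np.cos(th),0])
for s in(1,-1):
    z=s*Y;y=np.array([0,0,-1.]);x=np.cross(y,z)
    print(s,np.degrees((R.from_matrix(np.c_[x,y,z])*R.from_matrix(M).inv()).as_rotvec()))
E
```

```text
[[ 0.952 -0.001  0.307]
 [-0.307 -0.002  0.952]
 [-0.    -1.    -0.002]]
1 [ 0.10661489 -0.03090184 24.16643563]
-1 [-4.26578311e-02 -1.47174415e-01 -1.55833493e+02]
```

jog_arm --increments '[[[0,0,3,0.0,-0.01,0.045,1],[0,0,6,0.015,-0.045,0.075,1],[0,0,9,0.035,-0.085,0.09,1],[0,0,12,0.055,-0.13,0.09,1],[0,0,15,0.072,-0.172,0.09,1],[0,0,18,0.09,-0.215,0.09,1],[0,0,21,0.108,-0.258,0.09,1],[0.1,0,24.2,0.126,-0.3,0.09,1]]]' --squeeze 20

```text
time: 0.9
position: [0.3174, 0.2924, 0.2882]
tool_rot: [0.706, 0.04, -0.04, -0.706]
ft_force: [1.7, -0.3, 0.7]
grip_width: 0.0306
```

jog_arm --increments '[[[0,0,0,0.019,-0.044,0,1],[0,0,0,0.038,-0.09,0,1],[0,0,0,0.057,-0.135,0,1],[0,0,0,0.076,-0.18,0,1],[0,0,0,0.095,-0.225,0,1],[0,0,0,0.114,-0.27,0,1],[0,0,0,0.133,-0.315,0,1],[0,0,0,0.152,-0.36,0,1]]]'

```text
time: 1.7
position: [0.4695, -0.0695, 0.288]
tool_rot: [-0.706, -0.039, 0.04, 0.706]
ft_force: [-0.4, 1.7, 0.7]
grip_width: 0.0005
```

jog_arm --increments '[[[0,0,0,0.015,-0.03,-0.02,1],[0,0,0,0.025,-0.055,-0.05,1],[0,0,0,0.025,-0.055,-0.08,1],[0,0,0,0.025,-0.055,-0.09,1],[0,0,0,0.025,-0.055,-0.09,1]]]'

```text
time: 2.2
position: [0.4928, -0.1236, 0.1963]
tool_rot: [-0.705, -0.038, 0.042, 0.707]
ft_force: [0.9, -0.2, -1.1]
grip_width: 0.0005
```

```bash
python3 - <<'E'
from h import *
from scipy.spatial.transform import Rotation as R
o=get_obs(); print({k:np.round(o[k],4) for k in("time","position","q","ft_force","grip_width")})
print(R.from_quat(o["tool_rot"]).as_matrix().round(3))
for n,(u,v,w,h) in(("top",(270,180,110,80)),("side",(220,170,140,100))):
    im=camera(n); cv2.imwrite(f"pics/{n}1.png",cv2.resize(im[v:v+h,u:u+w,::-1],None,fx=5.5,fy=5.5,interpolation=cv2.INTER_CUBIC))
E
```

```text
{'time': np.float64(2.2), 'position': array([ 0.4928, -0.1236,  0.1963]), 'q': array([-4.6580e-01,  3.7750e-01,  1.7205e+00, -4.0000e-04,  1.0496e+00,
       -2.1491e+00]), 'ft_force': array([ 0.8579, -0.2407, -1.0764]), 'grip_width': np.float64(0.0005)}
[[ 0.994 -0.006 -0.112]
 [ 0.112  0.002  0.994]
 [-0.005 -1.     0.003]]
```

View pics/side1.png

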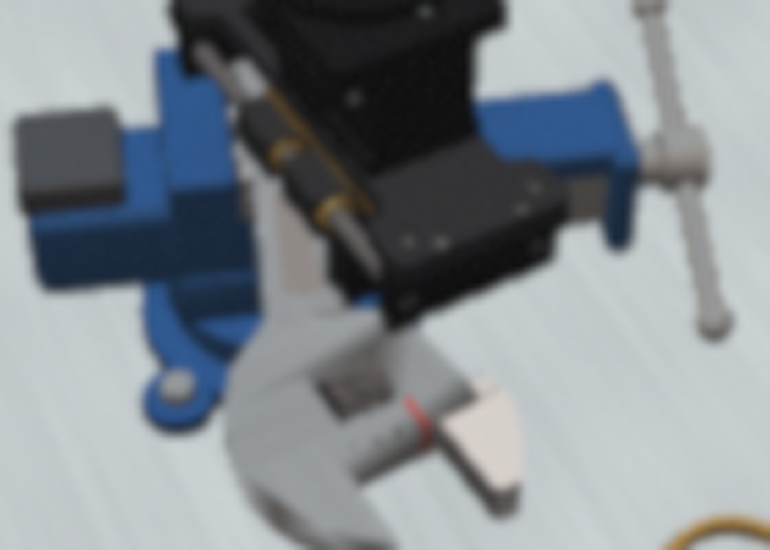

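View pics/top1.png

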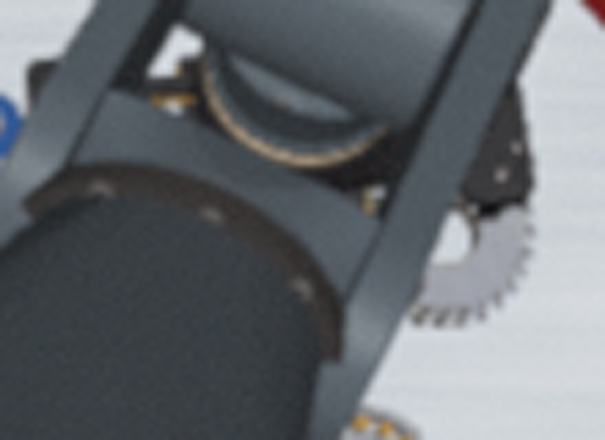

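jog_arm --increments '[[[0,0,0,0.002,-0.009,-0.02,1],[0,0,0,0.002,-0.009,-0.031,1],[0,0,0,0.002,-0.009,-0.034,1],[0,0,0,0.002,-0.009,-0.034,1]]]'

```text
time: 2.7
position: [0.4967, -0.1326, 0.1651]
tool_rot: [0.706, 0.04, -0.04, -0.706]
ft_force: [-0.3, 0.6, 0.4]
grip_width: 0.0007
```

jog_arm --increments '[[[0,0,0,-0.001,0,-0.002,1],[0,0,0,-0.001,0,-0.004,1],[0,0,0,-0.001,0,-0.004,1]]]'

```text
time: 3.0
position: [0.4957, -0.1325, 0.1612]
tool_rot: [0.706, 0.04, -0.04, -0.706]
ft_force: [-0.5, -0.2, -0.3]
grip_width: 0.0003
```

jog_arm --increments '[[[0,0,0,0,0,-0.001,1],[0,0,0,0,0,-0.001,1]]]'

```text
time: 3.2
position: [0.4957, -0.1325, 0.1602]
tool_rot: [0.706, 0.04, -0.04, -0.706]
ft_force: [0.1, -1.2, -0.3]
grip_width: 0.0007
```

jog_arm --increments '[[[0,0,0,0,0,-0.001,1],[0,0,0,0,0,-0.001,1]]]'

```text
time: 3.4
position: [0.4956, -0.1324, 0.1591]
tool_rot: [0.706, 0.04, -0.04, -0.706]
ft_force: [-0.3, -1.0, 0.2]
grip_width: 0.0005
```

jog_arm --increments '[[[0,0,0,0,0,-0.001,1],[0,0,0,0,0,-0.001,1]]]'

```text
time: 3.6
position: [0.4955, -0.1324, 0.158]
tool_rot: [0.706, 0.04, -0.041, -0.706]
ft_force: [0.4, -0.6, 0.1]
grip_width: 0.0009
```

jog_arm --increments '[[[0,0,0,0,0,0.005,1],[0,0,0,-0.001,0.005,0.005,1],[0,0,0,-0.001,0.005,0.002,1],[0,0,0,-0.001,0.005,0.002,1]]]'

```text
time: 4.0
position: [0.4942, -0.127, 0.1597]
tool_rot: [-0.706, -0.04, 0.041, 0.706]
ft_force: [-0.6, -1.4, -0.3]
grip_width: 0.0001
```

jog_arm --increments '[[[0,0,0,0,0,-0.001,1],[0,0,0,0,0,-0.001,1]]]'

```text
time: 4.2
position: [0.494, -0.127, 0.1584]
tool_rot: [-0.706, -0.04, 0.041, 0.706]
ft_force: [0.6, -0.7, -0.0]
grip_width: 0.0005
```

jog_arm --increments '[[[0,0,0,0,0,-0.001,1],[0,0,0,0,0,-0.001,1]]]'

```text
time: 4.4
position: [0.4938, -0.1269, 0.1572]
tool_rot: [-0.706, -0.04, 0.041, 0.706]
ft_force: [-0.3, -0.3, 0.8]
grip_width: 0.0005
```

```bash
python3 - <<'E'
from h import *
o=get_obs(); print({k:np.round(o[k],4) for k in("time","position","q","ft_force","grip_width")})
print("tcp px",(proj("side",o["position"])-[230,205])*7)
im=camera("side"); cv2.imwrite("pics/side2.png",cv2.resize(im[205:285,230:340,::-1],None,fx=7,fy=7,interpolation=cv2.INTER_CUBIC))
E
```

```text
{'time': np.float64(4.4), 'position': array([ 0.4938, -0.1269,  0.1572]), 'q': array([-4.7080e-01,  4.3430e-01,  1.7612e+00, -4.0000e-04,  9.4840e-01,
       -2.1559e+00]), 'ft_force': array([-0.3314, -0.3084,  0.8081]), 'grip_width': np.float64(0.0005)}
tcp px [383.8357627 249.2335169]
```

View pics/side2.png

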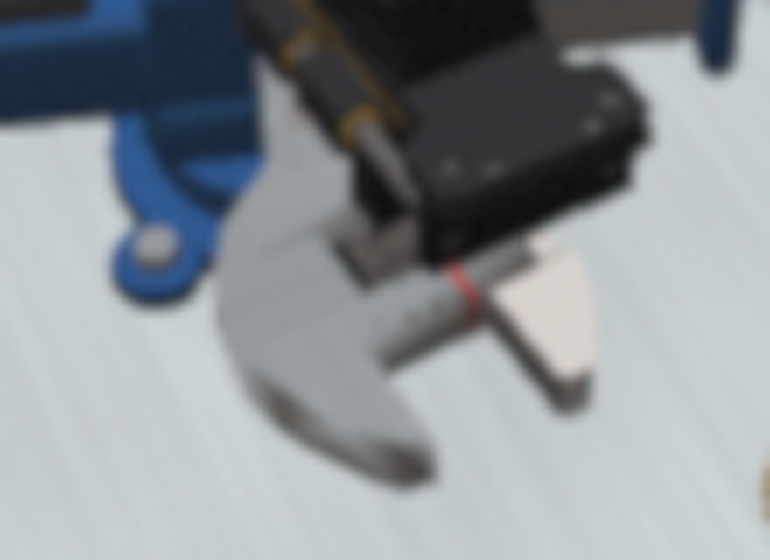

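jog_arm --increments '[[[0,0,0,0,0,-0.001,1],[0,0,0,0,0,-0.001,1]]]'

```text
time: 4.65
position: [0.4938, -0.1269, 0.1562]
tool_rot: [-0.706, -0.04, 0.041, 0.706]
ft_force: [0.2, 0.5, -0.3]
grip_width: 0.0004
```

jog_arm --increments '[[[0,0,0,0,0,-0.001,1],[0,0,0,0,0,-0.001,1]]]'

```text
time: 4.85
position: [0.4937, -0.1269, 0.1551]
tool_rot: [-0.706, -0.04, 0.041, 0.706]
ft_force: [-0.2, 0.1, -0.7]
grip_width: 0.0004
```

```bash
python3 - <<'E'
from h import *
im=camera("side")[...,::-1]; cv2.imwrite("pics/side_full3.png",im)
a=im[220:250,265:305]; b=cv2.imread("pics/side0.png")[220:250,265:305]
k=dict(fx=10,fy=10,interpolation=cv2.INTER_CUBIC)
c=np.hstack([cv2.resize(b,None,**k),cv2.resize(a,None,**k)])
cv2.imwrite("pics/cmp3.png",cv2.convertScaleAbs(c,alpha=1.6))
o=get_obs()["position"]; print((proj("side",o)-[265,220])*10+[400,0])
E
```

```text
[598.26288206 211.92943181]
```

View pics/cmp3.png

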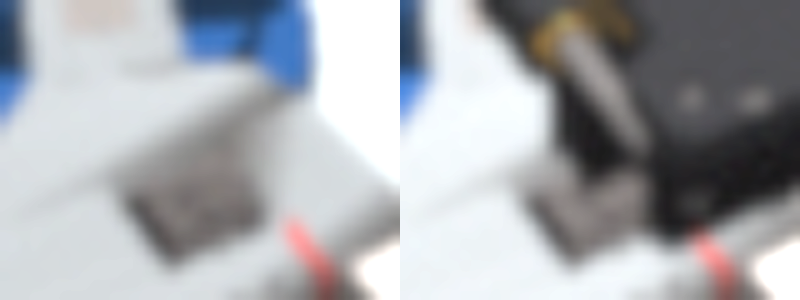

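```bash
python3 - <<'E'
from h import *
a=cv2.imread("pics/side1.png")
p=np.array([.4928,-.1236,.1963]); 
for q in (p,p+[0,0,.02],p+[0,0,.04],p+[0,0,.06]): print((proj("side",q)-[220,170])*5.5)
b=cv2.resize(a[180:420,200:500],None,fx=2.4,fy=2.4); print((proj("side",p)-[220,170])*13.2-np.array([200,180])*2.4)
cv2.imwrite("pics/z4.png",cv2.convertScaleAbs(b,alpha=2.2,beta=10))
E
```

```text
[350.66280233 323.54509177]
[350.25422988 291.26681931]
[349.83320299 258.0046154 ]
[349.3991434  223.71279427]
[361.5907256  344.50822024]
```

View pics/z4.png

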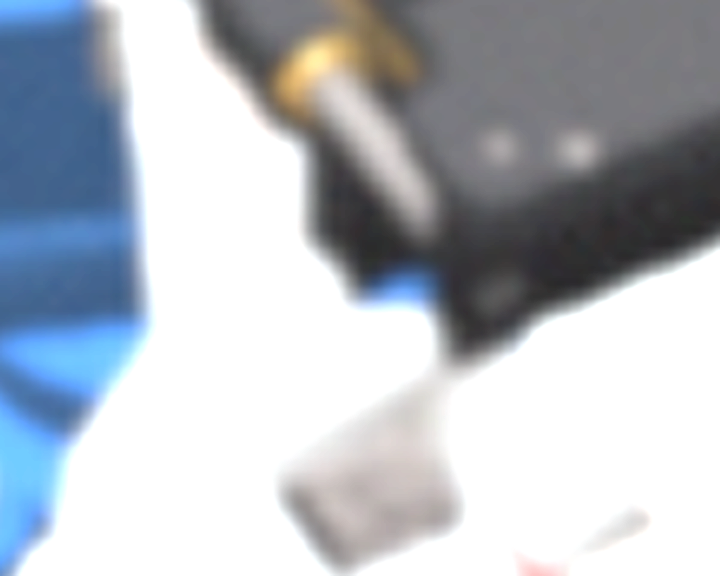

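jog_arm --increments '[[[0,0,0,0,0,-0.001,1],[0,0,0,0,0,-0.001,1]]]'

```text
time: 5.1
position: [0.4937, -0.1269, 0.154]
tool_rot: [-0.706, -0.04, 0.041, 0.706]
ft_force: [-0.3, -0.0, 0.0]
grip_width: 0.0002
```

jog_arm --increments '[[[0,0,0,0,0,-0.001,1],[0,0,0,0,0,-0.001,1]]]'

```text
time: 5.3
position: [0.4936, -0.1268, 0.1529]
tool_rot: [-0.706, -0.039, 0.041, 0.706]
ft_force: [-1.2, -0.3, -0.7]
grip_width: 0.0003
```

```bash
python3 - <<'E'
from h import *
o=get_obs(); print({k:np.round(o[k],4) for k in("time","position","q","ft_force","moment")})
im=camera("side")[...,::-1]; cv2.imwrite("pics/side_full5.png",im)
a=im[210:250,262:307]
cv2.imwrite("pics/z5.png",cv2.convertScaleAbs(cv2.resize(a,None,fx=15,fy=15,interpolation=cv2.INTER_CUBIC),alpha=1.8))
print((proj("side",o["position"])-[262,210])*15)
E
```

```text
{'time': np.float64(5.3), 'position': array([ 0.4936, -0.1268,  0.1529]), 'q': array([-4.7080e-01,  4.4090e-01,  1.7655e+00, -4.0000e-04,  9.3820e-01,
       -2.1559e+00]), 'ft_force': array([-1.2343, -0.3209, -0.6724]), 'moment': array([0.0529, 0.0213, 0.0434])}
[340.94696554 477.02572544]
```

View pics/z5.png

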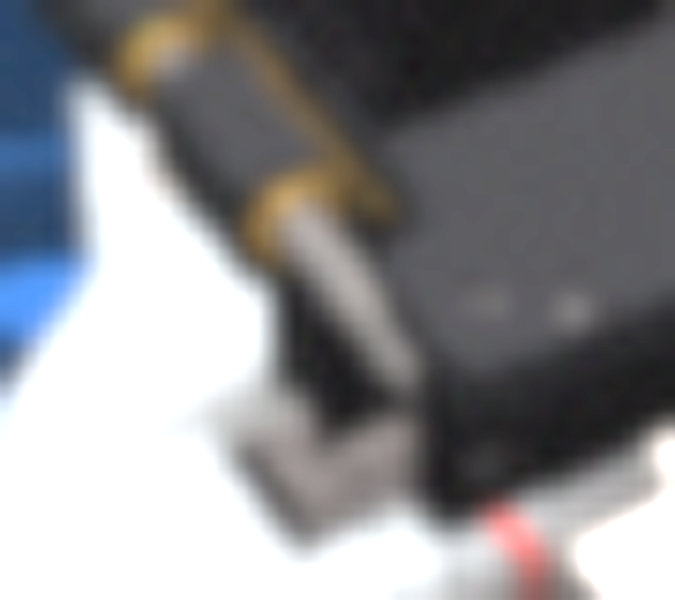

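```bash
python3 - <<'E'
from h import *
p=get_obs()["position"]; th=.11
ex=np.array([np.cos(th),np.sin(th),0]); ey=np.array([-np.sin(th),np.cos(th),0])
for half in (.0,.005,.01,.015):
  for dz in(0,.01,.02): 
    c=p-.0095*ex-half*ey+[0,0,dz]; d=c+.019*ex; e=c+2*half*ey
    print(half,dz,[((proj("side",k)-[262,210])*15).round() for k in(c,d,e)])
k=np.array([.4935,-.1227,.145])
for x in(-.014,.014):
  for y,z in((0,.015),(-.0075,.013),(-.0106,.0106)): print("kn",x,y,((proj("side",k+x*ex+y*ey+[0,0,z])-[262,210])*15).round())
print("seen corner rays at z .16,.17", plane("side",(284.3,238.3),.160),plane("side",(284.3,238.3),.17))
E
```

```text
0.0 0 [array([290., 499.]), array([392., 455.]), array([290., 499.])]
0.0 0.01 [array([290., 458.]), array([392., 414.]), array([290., 458.])]
0.0 0.02 [array([289., 417.]), array([392., 372.]), array([289., 417.])]
0.005 0 [array([306., 519.]), array([407., 475.]), array([275., 479.])]
0.005 0.01 [array([305., 478.]), array([407., 434.]), array([274., 438.])]
0.005 0.02 [array([304., 437.]), array([407., 392.]), array([273., 396.])]
0.01 0 [array([321., 540.]), array([423., 495.]), array([260., 459.])]
0.01 0.01 [array([320., 499.]), array([423., 454.]), array([259., 418.])]
0.01 0.02 [array([320., 457.]), array([423., 412.]), array([258., 377.])]
0.015 0 [array([337., 560.]), array([438., 515.]), array([245., 439.])]
0.015 0.01 [array([336., 519.]), array([439., 474.]), array([244., 398.])]
0.015 0.02 [array([336., 478.]), array([439., 432.]), array([243., 357.])]
kn -0.014 0 [255. 463.]
kn -0.014 -0.0075 [278. 502.]
kn -0.014 -0.0106 [288. 524.]
kn 0.014 0 [405. 398.]
kn 0.014 -0.0075 [428. 436.]
kn 0.014 -0.0106 [437. 458.]
seen corner rays at z .16,.17 [ 0.49469011 -0.12178108  0.16      ] [ 0.49118836 -0.13001069  0.17      ]
```

```bash
python3 - <<'E'
from h import *
a=cv2.imread("pics/side0.png"); b=cv2.imread("pics/side_full5.png")
d=cv2.absdiff(a,b)[210:250,262:307]
k=dict(fx=8,fy=8,interpolation=cv2.INTER_NEAREST)
row=np.hstack([cv2.resize(x,None,**k) for x in(a[210:250,262:307],b[210:250,262:307])])
cv2.imwrite("pics/d5.png",cv2.convertScaleAbs(row,alpha=1.3))
print(a[234:250,276:294].sum(2)//3); print(b[234:250,276:294].sum(2)//3)
E
```

```text
[[137 134 129 122 115 107 100  94  89  85  82  81  86  94 101 109 118 125]
 [130 124 117 110 103  98  92  88  86  85  84  83  86  94 103 110 118 126]
 [119 113 106 101  97  93  89  87  85  86  85  84  87  94 102 111 119 126]
 [110 103  99  95  91  90  86  83  82  82  81  81  84  88  98 111 120 128]
 [107  97  91  87  86  84  80  76  76  77  77  78  79  82  93 109 120 129]
 [111  91  77  75  77  78  74  71  72  75  76  77  77  77  87 103 119 130]
 [118  90  63  61  71  77  74  70  72  73  74  73  71  71  78  97 118 130]
 [126 104  75  57  65  74  76  74  72  67  67  69  67  66  73  95 119 129]
 [133 122  99  66  55  65  74  75  70  67  66  69  70  69  81 103 124 129]
 [135 132 116  86  59  57  66  69  68  69  72  80  88  94 107 122 132 130]
 [136 135 127 108  76  57  61  69  72  79  89  99 113 122 129 135 137 134]
 [136 136 134 124 102  76  69  80  96 109 116 123 132 136 138 138 136 132]
 [137 137 136 133 123 103  96 109 122 131 134 136 137 138 138 135 130 124]
 [137 136 136 136 133 126 124 131 136 138 139 139 138 137 133 126 117 114]
 [136 136 136 137 137 136 136 138 139 138 138 137 
[... 601 characters left out ...]
 73  55  33  19  23  28]
 [140 116  83  63  72  84  85  82  79  76  74  76  70  53  31  18  22  30]
 [149 137 110  73  61  73  82  84  79  74  74  77  73  56  33  19  20  24]
 [151 146 130  96  65  63  74  78  76  77  80  89  94  78  51  29  23  30]
 [152 151 143 120  85  65  69  76  81  89  99 112 122 111  80  53  48  62]
 [152 153 150 138 114  85  76  90 107 122 129 136 145 138 116  94  90 103]
 [153 154 152 148 136 116 107 122 137 146 150 151 154 151 141 127 122 127]
 [152 153 152 151 149 140 138 145 152 154 154 154 154 153 147 137 126 126]
 [152 152 152 153 153 152 152 154 154 154 154 152 151 147 142 129 115 115]
 [153 153 154 155 154 155 155 154 154 155 152 146 138 135 131 121 108 104]]
```

View pics/d5.png

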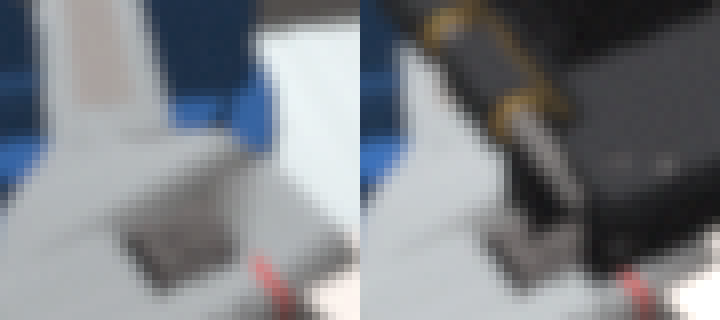

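jog_arm --increments '[[[0,0,0,0,0,-0.001,1],[0,0,0,0,0,-0.002,1],[0,0,0,0,0,-0.002,1]]]'

```text
time: 5.65
position: [0.4935, -0.1268, 0.1508]
tool_rot: [-0.705, -0.039, 0.041, 0.706]
ft_force: [-0.6, 0.9, -0.2]
grip_width: 0.0004
```

jog_arm --increments '[[[0,0,0,0,0,-0.001,1],[0,0,0,0,0,-0.002,1],[0,0,0,0,0,-0.002,1]]]'

```text
time: 5.95
position: [0.4934, -0.1267, 0.1486]
tool_rot: [-0.705, -0.039, 0.042, 0.706]
ft_force: [0.0, 0.2, -0.3]
grip_width: 0.0004
```

```bash
python3 - <<'E'
from h import *
b=camera("side")[...,::-1]; cv2.imwrite("pics/side_full6.png",b)
print(b[230:250,276:294].astype(int).sum(2)//3)
o=get_obs(); print(o["position"],o["ft_force"],o["joint_torque"])
E
```

```text
[[155 144 126 103  60  35  51  73  91  97  84  61  49  50  52  54  55  61]
 [157 155 149 123  69  28  34  54  75  90  89  68  49  48  52  53  59  71]
 [158 157 152 127  71  29  27  35  57  79  88  77  52  42  49  54  60  70]
 [157 155 149 124  69  27  23  23  39  63  82  81  60  44  45  52  55  58]
 [153 150 141 114  65  29  22  21  25  46  67  77  70  54  43  47  52  52]
 [145 139 128 104  59  28  23  21  19  29  49  67  73  61  41  39  45  47]
 [134 126 117  98  65  43  29  19  17  20  31  50  63  57  37  32  36  39]
 [123 116 109  98  82  64  39  22  18  18  24  35  46  45  31  26  29  30]
 [120 109 101  96  90  78  53  29  23  24  31  39  44  39  27  23  23  25]
 [124 101  85  83  85  81  63  39  33  42  51  59  56  43  27  21  22  23]
 [132 101  71  68  80  83  74  58  53  59  65  71  66  46  27  21  19  21]
 [141 117  83  63  73  83  83  76  71  68  70  74  67  46  25  19  21  28]
 [149 137 109  74  61  73  82  82  79  74  74  75  70  48  27  22  25  32]
 [151 148 130  96  65  64  75  78  76  76  80  87  86  61  36  23  24  28]
 [152 151 142 120  85  64  69  77  81  88  99 109 110  83  50  27  22  27]
 [153 153 151 138 114  85  76  90 107 122 130 135 135 112  77  44  35  49]
 [153 153 153 148 136 116 107 122 137 147 150 151 150 137 110  75  67  81]
 [153 152 152 152 148 141 138 146 152 154 155 154 153 148 132 106  94 104]
 [152 152 152 153 154 153 152 154 154 155 154 153 150 147 139 120 108 110]
 [153 154 154 155 155 156 155 154 153 154 153 147 139 135 131 120 108 104]]
[ 0.49345944 -0.12677403  0.148654  ] [ 0.62506857 -0.38886898 -0.72815656] [-2.51933467e-03 -3.60799491e+01 -1.34983832e+01 -5.93567756e-02
  5.44293481e-02  2.74260483e-04]
```

jog_arm --increments '[[[0,0,0,0,0,-0.002,1],[0,0,0,0,0,-0.003,1],[0,0,0,0,0,-0.003,1]]]'

```text
time: 6.3
position: [0.4933, -0.1267, 0.1454]
tool_rot: [-0.705, -0.039, 0.042, 0.707]
ft_force: [0.1, -0.3, -0.1]
grip_width: 0.0002
```

jog_arm --increments '[[[0,0,0,0,0,-0.002,1],[0,0,0,0,0,-0.003,1],[0,0,0,0,0,-0.003,1]]]'

```text
time: 6.6
position: [0.4931, -0.1266, 0.1422]
tool_rot: [-0.705, -0.039, 0.042, 0.707]
ft_force: [-1.0, -0.5, 0.4]
grip_width: 0.0002
```

```bash
python3 - <<'E'
from h import *
im=camera("side")[...,::-1]; cv2.imwrite("pics/side_full7.png",im)
cv2.imwrite("pics/z7.png",cv2.resize(im[170:290,210:350],None,fx=5.5,fy=5,interpolation=cv2.INTER_CUBIC))
E
```

```text
(no output)
```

View pics/z7.png

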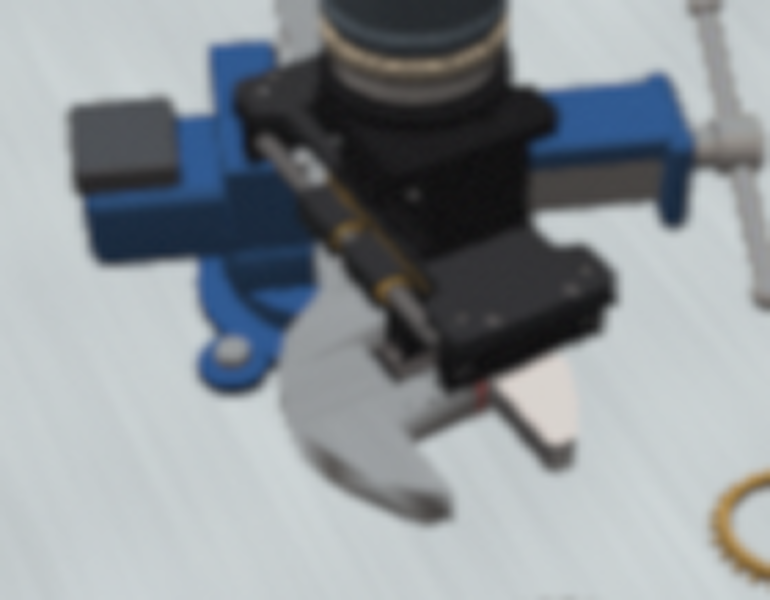

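```bash
python3 - <<'E'
from h import *
try: print("gpo",grip_point_offset)
except Exception as e: print(e)
o=get_obs(); p=o["position"]; print(p,o["ft_force"],o["grip_width"]); th=.11
ex=np.array([np.cos(th),np.sin(th),0]); ey=np.array([-np.sin(th),np.cos(th),0])
for dz in(.05,.06,.07,.08,.09,.1):
    f=lambda x,y:(((proj("side",p+x*ex+y*ey+[0,0,dz]))-[210,170])*[5.5,5]).round()
    print(dz,f(-.0375,-.095),f(.0375,-.095),f(-.0375,.095))
E
```

```text
gpo 0.0187
[ 0.49319927 -0.12666333  0.14231428] [ 0.48449387 -0.26475235 -0.18276534] 0.00044197649311409433
0.05 [447. 473.] [604. 407.] [233. 211.]
0.06 [447. 459.] [605. 392.] [231. 196.]
0.07 [447. 444.] [607. 378.] [230. 182.]
0.08 [447. 429.] [608. 363.] [228. 167.]
0.09 [447. 414.] [610. 348.] [227. 152.]
0.1 [447. 399.] [611. 332.] [225. 136.]
```

jog_arm --increments '[[[0,0,0,0,0,-0.002,1],[0,0,0,0,0,-0.004,1],[0,0,0,0,0,-0.004,1]]]'

```text
time: 6.95
position: [0.493, -0.1265, 0.138]
tool_rot: [-0.705, -0.039, 0.042, 0.707]
ft_force: [-0.2, 0.3, -0.5]
grip_width: 0.0004
```

jog_arm --increments '[[[0,0,0,0,0,-0.001,1],[0,0,0,0,0,-0.002,1],[0,0,0,0,0,-0.002,1]]]'

```text
time: 7.25
position: [0.4931, -0.1267, 0.1369]
tool_rot: [-0.705, -0.039, 0.042, 0.707]
ft_force: [-1.2, 0.8, 5.8]
grip_width: 0.0007
```

jog_arm --increments '[[[0,0,0,0,0,-0.001,1],[0,0,0,0,0,-0.002,1],[0,0,0,0,0,-0.002,1]]]'

```text
time: 7.55
position: [0.4933, -0.1273, 0.1367]
tool_rot: [-0.706, -0.04, 0.042, 0.706]
ft_force: [-2.7, 0.3, 12.9]
grip_width: 0.0006
```

jog_arm --increments '[[[0,0,0,-0.0003,0.003,-0.0015,1],[0,0,0,-0.0006,0.006,-0.0015,1],[0,0,0,-0.001,0.009,-0.0015,1],[0,0,0,-0.0013,0.012,-0.0015,1]]]'

```text
time: 7.95
position: [0.4921, -0.1165, 0.1368]
tool_rot: [0.707, 0.04, -0.042, -0.705]
ft_force: [-2.9, -1.8, 10.2]
grip_width: 0.0007
```

```bash
cat >> h.py <<'E'
def snap(tag):
    im=camera("side")[...,::-1]; cv2.imwrite(f"pics/side_{tag}.png",im)
    cv2.imwrite(f"pics/z_{tag}.png",cv2.resize(im[215:275,262:322],None,fx=10,fy=10,interpolation=cv2.INTER_CUBIC))
E
python3 -c "
from h import *
snap('s1')"
```

```text
(no output)
```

View pics/z_s1.png

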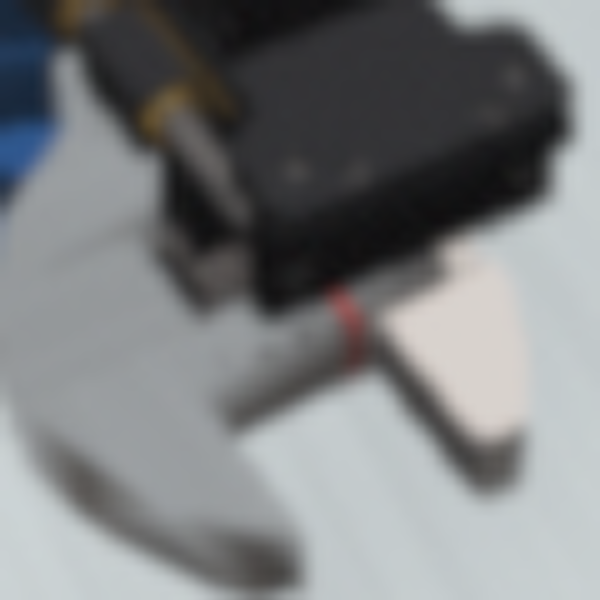

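jog_arm --increments '[[[0,0,0,-0.0003,0.003,-0.0015,1],[0,0,0,-0.0006,0.006,-0.0015,1],[0,0,0,-0.0006,0.006,-0.0015,1]]]'

```text
time: 8.3
position: [0.4917, -0.1099, 0.1361]
tool_rot: [0.707, 0.041, -0.042, -0.705]
ft_force: [-1.3, 0.1, 5.3]
grip_width: 0.0003
```

jog_arm --increments '[[[0,0,0,0,0,0.008,1],[0,0,0,0.0013,-0.012,0.008,1],[0,0,0,0.0026,-0.023,0.008,1],[0,0,0,0.0026,-0.023,0.002,1],[0,0,0,0.0026,-0.023,-0.0005,1],[0,0,0,0.0026,-0.023,-0.001,1]]]'

```text
time: 8.9
position: [0.4946, -0.1345, 0.1355]
tool_rot: [0.708, 0.041, -0.042, -0.704]
ft_force: [-2.2, -3.2, 8.5]
grip_width: 0.0006
```

```bash
python3 -c "
from h import *
snap('s2')
for t in ('0','s1','s2'):
    im=cv2.imread(f'pics/side_{t}.png' if t!='0' else 'pics/side0.png'); print(t); print(im[246:262:3,290:312].astype(int).sum(2)//3)
print(get_obs()['ft_force'])
"
```

```text
0
[[138 135 130 124 118 107  95  90  89  99 127 158 177 184 187 189 189 189
  189 189 190 189]
 [117 107  98  94  87  78  67  56  57  62  74 104 141 170 185 189 190 189
  189 189 189 189]
 [ 85  77  70  65  66  72  84  99 117 124 104  74  64  86 128 166 183 188
  189 190 189 189]
 [ 93 115 138 156 170 174 175 175 176 176 173 160 133  95  67  74 106 144
  174 186 189 189]
 [176 177 178 179 181 181 180 178 176 175 176 177 176 165 139 102  71  66
   91 126 148 152]
 [180 178 177 177 178 179 180 180 179 178 176 176 176 177 177 173 159 126
   84  65  71  77]]
s1
[[ 81  96 107 114 119 115 104 101 102 119 149 179 197 205 209 210 210 210
  210 210 210 210]
 [131 120 109 105  97  87  74  65  68  74  91 134 178 203 209 210 210 210
  210 210 210 210]
 [ 95  86  78  73  73  80  93 110 126 131 107  79  81 114 157 189 206 210
  210 210 210 210]
 [104 128 153 174 188 194 194 195 196 196 191 167 121  81  71  96 143 185
  204 209 210 210]
 [197 197 199 201 201 201 201 199 196 195 195 196 193 179 148 105  75  82
  115 150 170 170]
 [200 198 197 197 199 200 200 201 200 198 196 195 196 197 195 183 153 112
   80  73  81  86]]
s2
[[131  89  43  21  20  22  23  22  18  17  17  19  18  26  40  64  87 107
  133 161 180 197]
 [116  78  38  22  24  28  29  27  23  26  42  80 128 171 196 206 210 211
  211 212 211 212]
 [ 94  78  57  43  51  68  87 107 125 128  99  75  85 121 166 200 210 212
  212 212 212 212]
 [105 129 155 175 190 196 197 196 196 195 183 154 113  81  78 109 155 190
  206 211 211 212]
 [198 199 201 202 203 203 203 201 198 197 198 198 194 175 134  89  71  87
  124 159 176 176]
 [202 200 199 199 201 202 202 203 202 200 197 197 198 198 195 181 151 111
   80  76  86  87]]
[-1.38131723 -4.61722622  7.41309961]
```

jog_arm --increments '[[[0,0,0,-0.0003,0.003,-0.0003,1],[0,0,0,-0.0008,0.007,-0.0003,1],[0,0,0,-0.0012,0.011,-0.0003,1],[0,0,0,-0.0016,0.015,-0.0003,1]]]'

```text
time: 9.35
position: [0.4932, -0.1209, 0.1368]
tool_rot: [0.709, 0.041, -0.042, -0.703]
ft_force: [-3.5, -2.2, 13.4]
grip_width: 0.0005
```

jog_arm --increments '[[[0,0,0,-0.0003,0.003,-0.0015,1],[0,0,0,-0.0006,0.006,-0.0015,1],[0,0,0,-0.0007,0.007,-0.0012,1]]]'

```text
time: 9.65
position: [0.4924, -0.1142, 0.1365]
tool_rot: [0.709, 0.042, -0.042, -0.702]
ft_force: [-1.9, -1.4, 7.6]
grip_width: 0.0005
```

```bash
cat >> h.py <<'E'
def jaw(im):
    "x of the jaw face minus x of red line (mm), both on plane z=.156, side view (RGB)"
    th=.105; ex=np.array([np.cos(th),np.sin(th),0]); ey=np.array([-ex[1],ex[0],0])
    g=cv2.GaussianBlur(im.astype(np.float32).sum(2)/3,(0,0),.6)
    top=np.median(g[246:252,304:310]); xs=[]
    for r in range(253,262):
        c=int(np.argmin(g[r,298:312]))+298
        lev=(g[r,c]+top)/2
        while g[r,c]<lev: c+=1
        u=c-1+(lev-g[r,c-1])/(g[r,c]-g[r,c-1]); xs.append(plane("side",(u,r),.156))
    xs=np.array(xs)
    s=im[240:252,288:302].astype(int); w=s[...,0]-np.maximum(s[...,1],s[...,2]); w=np.where(w>25,w,0)
    # only top-face part
    v,u=np.nonzero(w); w=w[v,u]; pts=np.array([plane("side",(a+288,b+240),.156) for a,b in zip(u,v)])
    yy=pts@ey
    k=pts@ex; red=np.average(k,weights=w)
    j=xs@ex; f=np.polyfit(xs@ey,j,1)
    return 1e3*np.median(j), 1e3*(np.median(j)-red), 1e3*red, f[0]
E
python3 -c "
from h import *
snap('s3')
for t in ('side0','side_s1','side_s2','side_s3'): print(t,np.round(jaw(cv2.imread(f'pics/{t}.png')[...,::-1]),3))
from scipy.spatial.transform import Rotation as R
print(R.from_quat(get_obs()['tool_rot']).as_matrix().round(3))
"
```

```text
side0 [ 5.00717e+02  6.66900e+00  4.94048e+02 -2.57000e-01]
side_s1 [ 4.99889e+02  6.08100e+00  4.93808e+02 -2.70000e-01]Traceback (most recent call last):
  File "<string>", line 4, in <module>
    for t in ('side0','side_s1','side_s2','side_s3'): print(t,np.round(jaw(cv2.imread(f'pics/{t}.png')[...,::-1]),3))
                                                                       ~~~^^^^^^^^^^^^^^^^^^^^^^^^^^^^^^^^^^^^^^^
  File "h.py", line 44, in jaw
    yy=pts@ey
       ~~~^~~
ValueError: matmul: Input operand 1 has a mismatch in its core dimension 0, with gufunc signature (n?,k),(k,m?)->(n?,m?) (size 3 is different from 0)
```

```bash
python3 - <<'E'
s=open('h.py').read()
i=s.index("    s=im[240:252"); j=s.index("    j=xs@ex")
s=s[:i]+s[j:]
s=s.replace("range(253,262)","range(251,259)").replace("return 1e3*np.median(j), 1e3*(np.median(j)-red), 1e3*red, f[0]","return 1e3*np.median(j), f[0]")
open('h.py','w').write(s)
E
python3 -c "
from h import *
for t in ('side0','side_full3','side_full5','side_full7','side_s1','side_s2','side_s3'): print(t,np.round(jaw(cv2.imread(f'pics/{t}.png')[...,::-1]),3))
from scipy.spatial.transform import Rotation as R
o=get_obs();print(o['position'],R.from_quat(o['tool_rot']).as_matrix().round(3))
"
```

```text
side0 [ 5.00591e+02 -3.80000e-02]
side_full3 [ 5.00567e+02 -3.90000e-02]
side_full5 [ 5.00579e+02 -3.70000e-02]
side_full7 [ 5.00565e+02 -3.80000e-02]
side_s1 [ 4.99657e+02 -3.50000e-02]
side_s2 [ 4.98771e+02 -3.50000e-02]
side_s3 [ 4.97336e+02 -2.80000e-02]
[ 0.49244181 -0.1140829   0.13644173] [[ 0.993  0.    -0.118]
 [ 0.118 -0.009  0.993]
 [-0.001 -1.    -0.009]]
```

jog_arm --increments '[[[0.5,0,0,0,0,0.008,1],[0.5,0,0,0.001,-0.01,0.008,1],[0.5,0,0,0.0021,-0.0185,0.008,1],[0.5,0,0,0.0021,-0.0185,0.002,1],[0.5,0,0,0.0021,-0.0185,-0.0005,1],[0.5,0,0,0.0021,-0.0185,-0.001,1]]]'

```text
time: 10.3
position: [0.4947, -0.1338, 0.1357]
tool_rot: [0.707, 0.042, -0.042, -0.705]
ft_force: [-2.5, -2.1, 9.1]
grip_width: 0.0005
```

jog_arm --increments '[[[0,0,0,-0.0003,0.003,-0.001,1],[0,0,0,-0.0008,0.007,-0.001,1],[0,0,0,-0.0012,0.011,-0.001,1],[0,0,0,-0.0016,0.015,-0.001,1]]]'

```text
time: 10.7
position: [0.4934, -0.1205, 0.1368]
tool_rot: [0.708, 0.042, -0.042, -0.704]
ft_force: [-4.4, -3.2, 17.6]
grip_width: 0.0005
```

jog_arm --increments '[[[0,0,0,-0.0003,0.003,-0.0015,1],[0,0,0,-0.0006,0.006,-0.0015,1],[0,0,0,-0.0006,0.006,-0.0012,1]]]'

```text
time: 11.0
position: [0.4928, -0.1148, 0.1366]
tool_rot: [0.708, 0.043, -0.042, -0.703]
ft_force: [-2.5, -0.3, 10.6]
grip_width: 0.0007
```

```bash
python3 -c "
from h import *
snap('s4')
for t in ('side_s4',): print(t,np.round(jaw(cv2.imread(f'pics/{t}.png')[...,::-1]),3))
from scipy.spatial.transform import Rotation as R
o=get_obs();print(o['position'],R.from_quat(o['tool_rot']).as_matrix().round(3))
"
```

```text
side_s4 [ 4.95735e+02 -2.90000e-02]
[ 0.49272984 -0.11476229  0.13653949] [[ 0.993  0.001 -0.12 ]
 [ 0.12  -0.007  0.993]
 [ 0.    -1.    -0.007]]
```

jog_arm --increments '[[[0.4,0,0,0,0,0.008,1],[0.4,0,0,0.001,-0.01,0.008,1],[0.4,0,0,0.002,-0.018,0.008,1],[0.4,0,0,0.002,-0.018,0.002,1],[0.4,0,0,0.002,-0.018,-0.0005,1],[0.4,0,0,0.002,-0.018,-0.001,1]]]'

```text
time: 11.65
position: [0.4948, -0.1339, 0.1357]
tool_rot: [0.706, 0.043, -0.042, -0.705]
ft_force: [-2.4, -3.4, 7.2]
grip_width: 0.0001
```

jog_arm --increments '[[[0,0,0,-0.0003,0.003,-0.0005,1],[0,0,0,-0.0008,0.007,-0.0005,1],[0,0,0,-0.0012,0.011,-0.0005,1],[0,0,0,-0.0016,0.015,-0.0005,1]]]'

```text
time: 12.05
position: [0.4934, -0.1203, 0.1368]
tool_rot: [0.708, 0.043, -0.042, -0.704]
ft_force: [-4.3, -3.1, 15.2]
grip_width: 0.0006
```

jog_arm --increments '[[[0,0,0,-0.0003,0.003,-0.0015,1],[0,0,0,-0.0006,0.006,-0.0015,1],[0,0,0,-0.0006,0.006,-0.0012,1]]]'

```text
time: 12.35
position: [0.4928, -0.1145, 0.1366]
tool_rot: [0.708, 0.044, -0.042, -0.704]
ft_force: [-1.3, -1.2, 8.8]
grip_width: 0.0
```

jog_arm --increments '[[[0.3,0,0,0,0,0.02,1],[0.3,0,0,-0.03,0.03,0.06,1],[0.3,0,0,-0.06,0.07,0.08,1],[0.3,0,0,-0.07,0.12,0.08,1],[0.3,0,0,-0.08,0.165,0.08,1],[0.3,0,0,-0.09,0.21,0.08,1],[0.3,0,0,-0.1,0.25,0.08,1],[0.3,0,0,-0.1,0.25,0.08,1]]]'

```text
time: 13.15
position: [0.3895, 0.1398, 0.2159]
tool_rot: [-0.705, -0.045, 0.046, 0.706]
ft_force: [0.7, -0.3, -1.0]
grip_width: 0.0008
```

```bash
python3 - <<'E'
from h import *
snap('s5'); t=camera("top")[...,::-1]; cv2.imwrite("pics/top_s5.png",t)
cv2.imwrite("pics/ztop5.png",cv2.resize(t[180:260,270:380],None,fx=7,fy=7,interpolation=cv2.INTER_CUBIC))
S=cv2.imread("pics/side_s5.png")[...,::-1]
print(jaw(S)); T=t[...,::-1]
th=.105; ex=np.array([np.cos(th),np.sin(th),0]); ey=np.array([-ex[1],ex[0],0])
for n,im,box in(("top",T,(310,205,335,222)),("side",S,(285,235,305,260))):
    p,w=redmask(im,box); q=np.array([plane(n,a,.156) for a in p]); print(n,"red x",1e3*np.average(q@ex,weights=w),1e3*np.average(q@ey,weights=w))
for nm in("top0","top_s5"):
    im=cv2.imread(f"pics/{nm}.png")[...,::-1]; e=edge_rows(im,range(328,342),202,219); q=np.array([plane("top",a,.156) for a in e]); print(nm,1e3*np.median(q@ex),e[:,1].round(1))
E
```

```text
(np.float64(494.0072808142701), np.float64(-0.020940190065495592))
top red x 492.2314842863866 -200.7502015273285
side red x 494.1832729699196 -200.9328999054098
top0 499.4095612027875 [209.7 209.5 209.4 209.3 209.2 209.1 209.1 209.  208.9 208.7 208.6 208.5
 208.4 208.3]
top_s5 492.9293968259687 [212.1 212.1 212.1 211.9 211.6 211.5 211.4 211.4 211.3 211.3 211.3 211.2
 211.1 210.8]
```

View pics/ztop5.png

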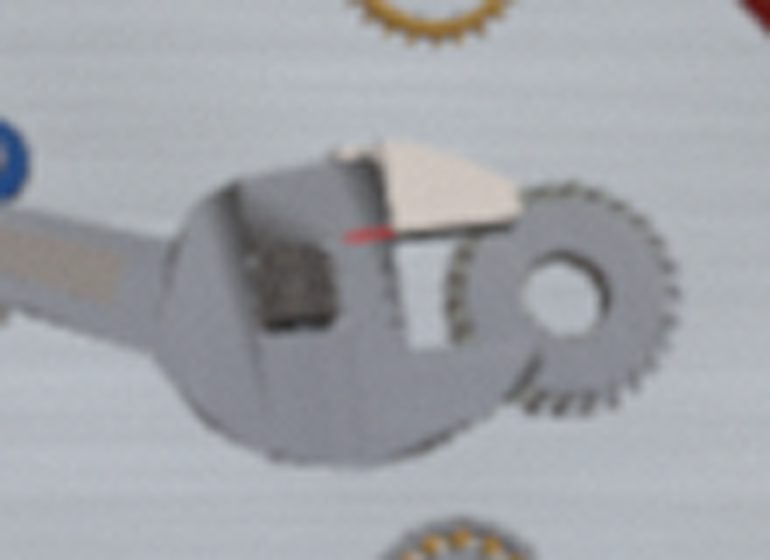

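View pics/z_s5.png

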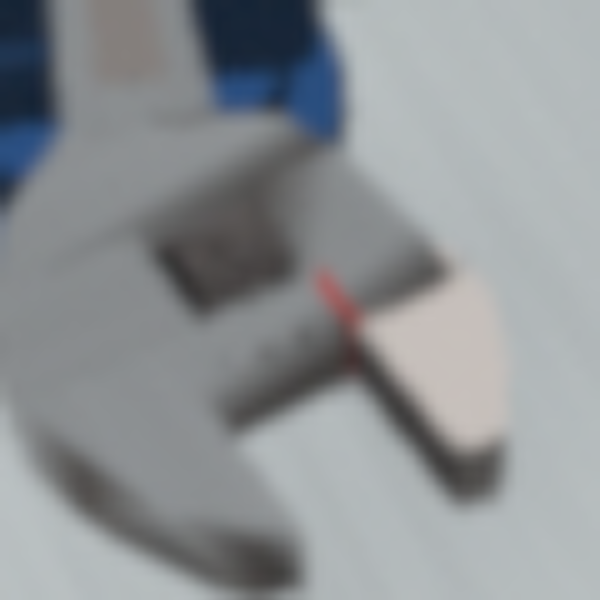

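```bash
python3 - <<'E'
from h import *
ex=np.array([np.cos(.105),np.sin(.105),0])
f=lambda u,v:1e3*plane("top",(270+u/7,180+v/7),.156)@ex
print("gap approx",f(396,234)-f(415,346), "red-fixed", 492.23-f(415,346))
o=get_obs(); print(o["time"],o["ft_force"],np.abs(o["joint_velocities"]).max())
hand_in()
E
```

```text
gap approx 41.01691878574968 red-fixed 43.202673573823745
13.25 [ 0.70489184 -0.43738111 -0.01220616] 0.05562674504086135
the job is handed in; nothing more can be done
```

I rolled the knurl towards the handle with the shut fingertips in four strokes, pressing about 5 to 18 N. The third and fourth strokes briefly went over the suggested 15 N, peaking at 17.6 N. I then lifted the hand off to the left and handed in at 13.25 s.

**Jaw position:** the last pictures, taken with the hand away, disagree slightly but all centre on the red line:

| Check | Result |
|---|---|
| Side view, jaw face relative to the red line | -0.2 mm (gap about 42.8 mm) |
| Top view, fitted jaw edge relative to the red line | +0.7 mm (gap about 43.7 mm) |
| Gap from two hand-picked corner pixels (crude) | 41.0 mm |

- **Crude gap check:** 41.0 mm is right at the limit of the allowed 41 to 45 mm. I trusted the two edge measurements over it because a corner pixel is only good to about 2 mm.
- **Jaw travel:** the jaw moved 6.6 mm by the side view and 6.5 mm by the top view.

**Other checks:** the force reading was near zero at the end. The gear, bearing and ring parts visible in the last top-view crop looked unmoved; I did not check the other loose parts.

**Height mismatch:** contact came at a reported tool height of 0.137 m, where I expected 0.160 m. The side picture also showed the fingertips well above the reported tool point. I never found the cause, so I set the press by the measured force instead.

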